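# Count along the spice rack and push the pot into the third gap

### The job

Start at the end of the spice rack where the salt pig stands: run a fingertip along the rack's top rail, touching it behind the first, second and third gap in turn. Then push the spice pot that stands out on the counter into that third gap, all the way until it stops against the back wall, leaving it upright. Only touch and push: never lift the pot, and leave everything else where it stands.

Things in the scene. Friction and masses are not known exactly. Their poses are not given: they have to be found in the camera images.
- rack: Fixed wooden rack: four gaps in a row, open to the robot and above, no floor. Origin on the counter, middle of the mouth line; x into the gaps, y along the row. 5 dividers 8 mm thick, 45 high, x = 0 to 54 mm, at y = 152, 76, 0, -76, -152, front ends rounded: each gap 68 wide, 54 deep. Back wall x = 54 to 66 mm, 50 high, carrying the top rail (x = 54 to 72, top at 62).
- rail_a: Length a of the rack's top rail: a flat-topped pale wooden bar 72 mm long (along y), 18 wide (x), 12 high, lying on the rack's back wall straight behind the first gap counted from +y. Fixed to the rack. Origin at its middle; its flat top is 6 mm above the origin, 62 mm above the counter.
- rail_b: Length b of the rack's top rail: a flat-topped pale wooden bar 72 mm long (along y), 18 wide (x), 12 high, lying on the rack's back wall straight behind the second gap counted from +y. Fixed to the rack. Origin at its middle; its flat top is 6 mm above the origin, 62 mm above the counter.
- rail_c: Length c of the rack's top rail: a flat-topped pale wooden bar 72 mm long (along y), 18 wide (x), 12 high, lying on the rack's back wall straight behind the third gap counted from +y. Fixed to the rack. Origin at its middle; its flat top is 6 mm above the origin, 62 mm above the counter.
- rail_d: Length d of the rack's top rail: a flat-topped pale wooden bar 72 mm long (along y), 18 wide (x), 12 high, lying on the rack's back wall straight behind the fourth gap counted from +y. Fixed to the rack. Origin at its middle; its flat top is 6 mm above the origin, 62 mm above the counter.
- gap_a (a point): Point on the counter where the middle of a pot's foot lies when it stands centred and fully home in the first gap counted from the rack's +y end. Axes as the rack's.
- gap_b (a point): Point on the counter where the middle of a pot's foot lies when it stands centred and fully home in the second gap counted from the rack's +y end. Axes as the rack's.
- gap_c (a point): Point on the counter where the middle of a pot's foot lies when it stands centred and fully home in the third gap counted from the rack's +y end. Axes as the rack's.
- gap_d (a point): Point on the counter where the middle of a pot's foot lies when it stands centred and fully home in the fourth gap counted from the rack's +y end. Axes as the rack's.
- pot: The spice pot to push: loose upright round pot, white ceramic with a cork lid, 56 mm across, 46 mm high, about 0.18 kg, standing on the counter in front of the rack. Origin at the centre of its underside, z up. Slides on the steel. Fully home in a gap its origin is at x = 26 mm in the rack's frame.
- salt_pig: Round terracotta salt pig with a dark wooden lid on its snout facing the robot, 110 mm across, 105 high, loose, standing some 50 mm beyond one end of the rack (either end, +y or -y of the rack): that end is where counting starts. Origin at the centre of its underside.
- jar: Glass storage jar with steel lid, 92 mm across, 110 high, loose, beyond the other end of the rack. Not to be disturbed. Origin at the centre of its underside.
- full_a: Spice pot like the one to push, already standing home in the first gap from +y. Not to be disturbed. Origin at the centre of its underside.
- full_d: Spice pot like the one to push, already standing home in the fourth gap from +y. Not to be disturbed. Origin at the centre of its underside.
- cup: Yellow plastic measuring cup, 84 mm across the rim, 60 high, flat handle reaching 109 mm to its +y, loose, at one side of the work. Not to be disturbed. Origin at the centre of its underside.
- scraper: Bench scraper lying down: steel blade 85 x 120 mm and a round wooden grip 130 long, 28 thick; loose, at one side of the work. Not to be disturbed. Origin on the counter near its middle.
Not all that is in view belongs to the job. What is shaped like the salt_pig but blue is not meant.

How it is judged:
On the way, in this order (a step that is already met when the one before it is completed fails the run):
1. a fingertip touches the rail behind the first gap from the salt pig's end (((y of salt_pig in the frame of rack above 0 m and (contact force between the fingers and rail_a above 0.2 N and contact force between the fingers and rail_b below 0.05 N)) or (y of salt_pig in the frame of rack below 0 m and (contact force between the fingers and rail_d above 0.2 N and contact force between the fingers and rail_c below 0.05 N)))), for 0.05 s.
2. then behind the second gap (((y of salt_pig in the frame of rack above 0 m and (contact force between the fingers and rail_b above 0.2 N and contact force between the fingers and rail_c below 0.05 N)) or (y of salt_pig in the frame of rack below 0 m and (contact force between the fingers and rail_c above 0.2 N and contact force between the fingers and rail_b below 0.05 N)))), for 0.05 s.
3. then behind the third gap (((y of salt_pig in the frame of rack above 0 m and contact force between the fingers and rail_c above 0.2 N) or (y of salt_pig in the frame of rack below 0 m and contact force between the fingers and rail_b above 0.2 N))), for 0.05 s.
4. then the pot is pushed home in the third gap (((y of salt_pig in the frame of rack above 0 m and (x of pot in the frame of rack above 0.02 m and y of pot in the frame of rack between -0.048 and -0.028 m)) or (y of salt_pig in the frame of rack below 0 m and (x of pot in the frame of rack above 0.02 m and y of pot in the frame of rack between 0.028 and 0.048 m)))), for 0.2 s.
At the end, for the whole second after the job is handed in: The pot stands upright (within 0.1 rad) on the counter, at rest, in the third gap counted from the salt pig's end, within 6 mm of touching the back wall (and within 10 mm of the gap's centre line); pig, jar, cup, scraper and the other two pots are within 20 mm of where they stood (((y of salt_pig in the frame of rack above 0 m and (x of pot in the frame of rack above 0.02 m and y of pot in the frame of rack between -0.048 and -0.028 m)) or (y of salt_pig in the frame of rack below 0 m and (x of pot in the frame of rack above 0.02 m and y of pot in the frame of rack between 0.028 and 0.048 m))) and height (world z) of pot below 0.006 m and angle between pot's own z axis and vertical below 0.1 rad and linear speed of pot below 0.02 m/s and distance of each of salt_pig, jar, cup, scraper, full_a, full_d from where it was at the start of the episode below 0.02 m).
It fails at once if the pot is lifted off the counter (height (world z) of pot above 0.015 m).
It fails at once if the pot is tipped over (angle between pot's own z axis and vertical above 0.5 rad).
It fails at once if something else on the counter is shifted by more than 20 mm (distance of any of salt_pig, jar, cup, scraper, full_a, full_d from where it was at the start of the episode above 0.02 m).
It also fails if it takes over 64 s, if anything falls off the work surface, if the arm or the gripper's body presses on something with over 40 N, if the wrist force passes 120 N, or if a joint passes its speed limit or range.

### The arm

A 6-joint arm with a two-finger parallel gripper is mounted at the origin on the work surface. World frame = base frame: x ahead of the robot, y to its left, z up, the work surface at z = 0. Lengths are in m, angles in rad, forces in N, time in s.
With the tool pointing down it reaches from about 0.35 to 0.725 m from the base axis. Payload 4.3 kg.
Tool frame: the origin (TCP) lies on the centre line of the jaws, within the pads' length; the fingertips stand 11 mm ahead of it and the grasp point (between the pads) lies 8 mm behind it; z points along the fingers, y is the direction in which the jaws open and shut (so a half turn about z gives the same grasp; the last joint's range is limited). The gripper opens to 85 mm and grips with 20 to 120 N. Pads are 22 mm wide; open, the fingers measure 114 mm over their backs; the gripper's body (76 mm by 85 mm) begins 54 mm behind the grasp point. The pads swing forward as they close: fully open they stand 13 mm farther back than shut.
Start: joints at [1.127, 0.377, 0.081, 1.274, 0, 1.46], TCP at [0.188, 0.543, 0.221] pointing down, gripper open.
Joint ranges: [-2.72, 2.72], [-0.84, 1.66], [-1.02, 1.22], [-1.77, 2.12], [-1.37, 1.28], [-3.14, 3.14]. Speed limits (rad/s): [2.57, 2.57, 3.14, 3.14, 3.14, 3.14].

### API

Orientations are given as a unit quaternion [w, x, y, z].
In Python, from workcell import r gives the robot as it stands.
- The arm moves only by the tool servo_tool, never from a script. Its argument "targets" is a list that holds one entry, the list of rows, each a list of 5 numbers: the closure, from 0 (fully open) to 1 (shut), then the shift along the tool's x, y, z in mm, then the turn about the tool's z in degrees. A call has 1 to 5 rows; each row shifts and turns the commanded pose from where the row before left it, along the tool's axes as they then stand; what a row does not reach is not made up. A row lasts 1/12 s, in which the tool goes at most 41.7 mm and 7.16 degrees, less where a joint would pass 70% of its speed; a pose out of reach is approached as far as the arm can. A call is refused whole if a number of a shift passes 41.7 or a number of a turn 7.16, either way. A call with a gripper value outside its range is refused whole. The fingers move at their own pace and stop on an object; "squeeze" is the grip in N (left out, the last holds). Time passes only in rows, so rows that do not move let the fingers close. It gives the time, the measured TCP pose, the force and the opening at its end, in the units of the state.
- r.sense(): the state, without advancing time (a new reading comes with each control period).
- r.capture(name): name is "scene" or "side" or "wrist"; returns the picture (384x512x3 uint8, red, green, blue); there is no depth.
- r.calibration(name): a dict with "fov_y" (degrees; the focal length in pixels is half the picture's height over the tangent of half this angle, whatever the lens; pixels are square), "cx", "cy" (the principal point, pixels), "position" and "attitude" of the camera in the world; the wrist camera has in their place "mount" (4x4, takes a point from camera to tool coordinates, whose origin is the TCP and whose axes are the flange's). Camera axes: x right, y up, looking along -z (the intrinsics and any distortion apply to the point x, -y, -z); pixel columns grow to the right and rows downward; lengths in m; the calibration is good to about 2 mm. A picture is of the moment at which its call begins: read the wrist's pose just before it. calibration takes no time and is no camera call.
- r.hand_in(): hands the job in, once; it reports no verdict.
The state is a dict: "clock": time; "qpos": joint angles; "qvel": joint speeds; "joint_torque": joint torques, N m; "tool_pos": TCP position; "eef_rot": TCP orientation; "wrist_force": force on the tool from outside, world axes, zero at the start; "wrist_torque": the same for the moment, N m; "opening": finger opening in m.
Only numpy, scipy, OpenCV 4.12 (cv2) and the standard library are available. Lean on these libraries where they do the work, as an engineer would, in place of code of your own. Each camera call takes 0.05 s, during which the arm holds its last target.

## Working session

There is one attempt and no reset: what is moved stays moved. The work goes in short steps, Python scripts to look and compute and a tool call to move; the robot and the scene stay as the last step left them, time stands still between calls to the robot, and variables do not carry over. Pictures are saved under pics/ and viewed, and the job is handed in when it is done.

Besides the shell and the picture viewer there is one more tool, called after ">>>" in YAML: its name, and indented under it one key for each argument. servo_tool: Moves the arm, as the interface text tells. Its arguments: {"type":"object","properties":{"targets":{"type":"array"},"squeeze":{"type":"number"}},"required":["targets"]}

```bash
mkdir -p pics; ls; cat > a.py <<'E'
from workcell import r
import cv2, numpy as np
E
python3 - <<'E'
from a import *
for n in ("scene","side","wrist"):
    cv2.imwrite(f"pics/{n}0.png", r.capture(n)[:,:,::-1]); print(n, r.calibration(n))
print(r.sense())
E
```

```text
pics
scene {'fov_y': 57.162984027247205, 'cx': 260.708003796452, 'cy': 195.8054710962287, 'position': array([ 1.3406001 , -0.24949124,  0.81635713]), 'attitude': array([0.74861007, 0.31141469, 0.23175485, 0.53748817])}
side {'fov_y': 50.64722237106943, 'cx': 252.88231841104576, 'cy': 195.08831740670212, 'position': array([ 0.07566402, -0.60714787,  0.67329898]), 'attitude': array([ 0.83552741,  0.41616915, -0.1596359 , -0.32126868])}
wrist {'fov_y': 70.32798799286041, 'cx': 255.53282201572347, 'cy': 194.51595904837023, 'mount': array([[ 9.07142177e-04,  9.46791618e-01,  3.21845940e-01,
         8.28935188e-02],
       [ 9.99999414e-01, -1.04926693e-03,  2.68126703e-04,
        -2.77133495e-04],
       [ 5.91562417e-04,  3.21845508e-01, -9.46792015e-01,
        -1.53242558e-01],
       [ 0.00000000e+00,  0.00000000e+00,  0.00000000e+00,
         1.00000000e+00]])}
{'clock': 0.15, 'qpos': array([1.12671980e+00, 3.77925343e-01, 7.99298003e-02, 1.27440485e+00,
       2.09752869e-05, 1.46050236e+00]), 'qvel': array([-4.87834947e-05, -1.33549423e-03,  4.00422324e-03,  2.13097315e-03,
       -8.51507072e-04,  7.48530340e-04]), 'joint_torque': array([ 3.40231982e-04, -4.64037824e+01,  2.70169687e+01,  1.39318302e-02,
       -9.42449105e-05, -2.50352144e-06]), 'tool_pos': array([0.18813965, 0.5427961 , 0.21975719]), 'eef_rot': array([-2.29563002e-04,  1.66117585e-01,  9.86105626e-01, -7.68548412e-04]), 'wrist_force': array([-0.25055804,  0.1336003 , -0.43893056]), 'wrist_torque': array([-0.03335436, -0.04052568,  0.01665894]), 'opening': 0.08531377997052407}
```

View pics/scene0.png

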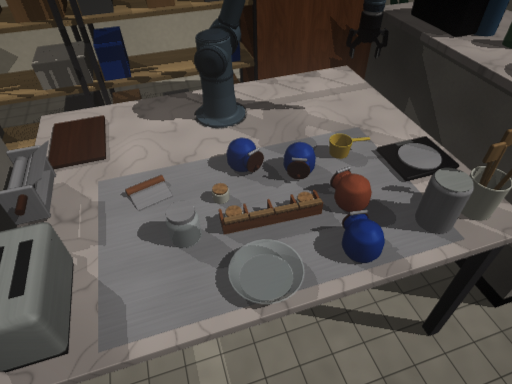

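View pics/side0.png

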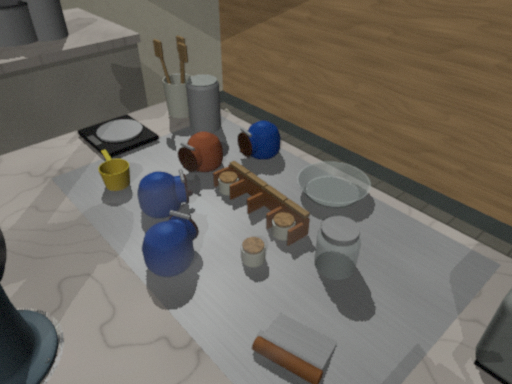

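View pics/wrist0.png

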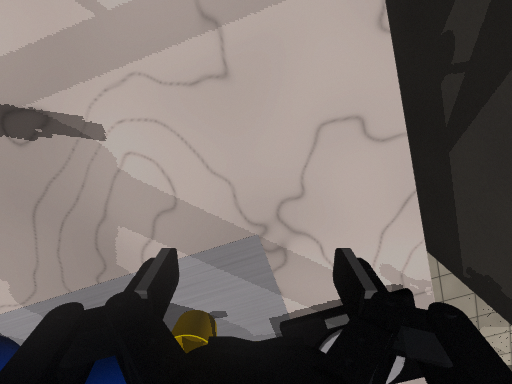

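The salt pig is the terracotta one, at scene (352,192) beside the rack's right/+y end. The three blue look-alikes at scene (242,154), (299,160) and (363,240) are decoys. I'll confirm this in enlarged crops.

```bash
python3 - <<'E'
import cv2
a=cv2.imread("pics/scene0.png")[120:270,200:400]; cv2.imwrite("pics/sc.png",cv2.resize(a,None,fx=4,fy=4,interpolation=cv2.INTER_CUBIC))
a=cv2.imread("pics/side0.png")[115:280,130:330]; cv2.imwrite("pics/si.png",cv2.resize(a,None,fx=3.6,fy=3.6,interpolation=cv2.INTER_CUBIC))
E
```

```text
(no output)
```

View pics/sc.png

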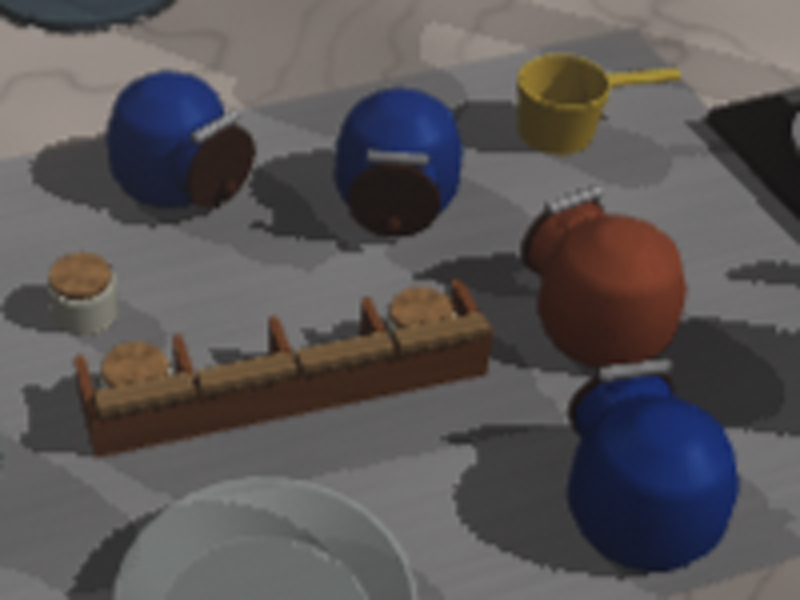

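View pics/si.png

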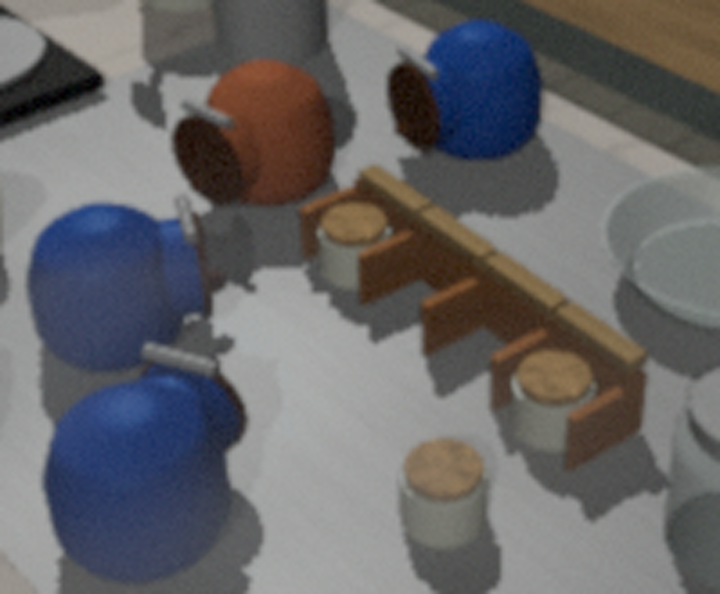

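```bash
cat >> a.py <<'E'
from scipy.optimize import least_squares
from scipy.spatial.transform import Rotation as R
def cam(n,cal=None):
    c=r.calibration(n); q=c['attitude']; M=R.from_quat([q[1],q[2],q[3],q[0]]).as_matrix()
    return M,c['position'],192/np.tan(np.radians(c['fov_y']/2)),c['cx'],c['cy']
C={n:cam(n) for n in("scene","side")}
def proj(n,P):
    M,p,f,cx,cy=C[n]; v=(np.asarray(P)-p)@M
    return np.stack([cx+f*v[...,0]/-v[...,2], cy-f*v[...,1]/-v[...,2]],-1)
def back(n,uv,z):
    M,p,f,cx,cy=C[n]; d=M@np.array([(uv[0]-cx)/f,-(uv[1]-cy)/f,-1]); return p+d*(z-p[2])/d[2]
def sc(x,y): return ((x+.5)/4-.5+200,(y+.5)/4-.5+120)
def si(x,y): return ((x+.5)/3.6-.5+130,(y+.5)/3.6-.5+115)
def rack(p,P):
    P=np.asarray(P)/1000; c,s=np.cos(p[2]),np.sin(p[2])
    return np.array([p[0]+c*P[0]-s*P[1],p[1]+s*P[0]+c*P[1],P[2]])
E
python3 - <<'E'
from a import *
for n in C: print(n,"pot top",back(n,(sc(80,275) if n=="scene" else si(444,468)),.046))
obs=[("scene",sc(99,412),(72,-150,62)),("scene",sc(96,395),(54,-150,62)),("scene",sc(493,342),(72,150,62)),("scene",sc(486,317),(54,150,62)),
("scene",sc(489,372),(66,152,0)),("scene",sc(95,453),(66,-152,0)),("scene",sc(394,352),(72,76,62)),("scene",sc(299,370),(72,0,62)),("scene",sc(198,388),(72,-76,62)),
("side",si(426,208),(63,76,62)),("side",si(490,255),(63,0,62)),("side",si(562,305),(63,-76,62)),("side",si(645,353),(72,-150,62)),("side",si(632,367),(54,-150,62)),
("side",si(372,167),(72,150,62)),("side",si(361,180),(54,150,62)),("side",si(569,469),(0,-152,0)),("side",si(427,354),(0,0,0)),("side",si(360,302),(0,76,0)),("side",si(423,307),(0,0,45)),("side",si(566,430),(0,-152,45)),("side",si(360,262),(0,76,45))]
for sel in (("scene",),("side",),("scene","side")):
    o=[k for k in obs if k[0] in sel]
    f=lambda p:np.concatenate([proj(n,rack(p,P))-uv for n,uv,P in o])
    s=least_squares(f,[.6,0,0],loss='soft_l1'); print(sel,s.x,np.abs(s.fun).max(),np.sqrt((s.fun**2).mean()))
    if len(sel)==2:
        p=s.x; print(s.fun.reshape(-1,2).round(1).tolist())
for P in [(63,114,62),(63,38,62),(63,-38,62),(26,-38,0)]: print(rack(p,P))
for nm,uv in dict(blue1=(170,205),blue2=(397,225),pig=(610,365)).items(): print(nm,back("scene",sc(*uv),0.0))
for nm,uv in dict(blue1=(140,575),blue2=(110,365),pig=(270,200)).items(): print(nm,back("side",si(*uv),0.0))
E
```

```text
scene pot top [ 0.51348267 -0.1237916   0.046     ]
side pot top [ 0.5102281  -0.12498975  0.046     ]
('scene',) [ 0.61122189  0.0074241  -0.07879583] 2.8919645602863113 1.1128838150252973
('side',) [ 0.6073362   0.0052928  -0.05648745] 2.36655875561064 0.9643449120068895
('scene', 'side') [ 0.60875187  0.00653525 -0.06330771] 3.1547217095569238 1.1214239880490455
[[-0.4, -0.8], [-0.8, -1.0], [-0.5, -3.2], [-0.9, -1.0], [-1.8, 1.8], [1.3, 1.4], [0.9, -0.9], [0.0, -0.5], [0.0, 0.1], [0.2, -0.1], [0.5, -0.3], [0.3, -0.1], [1.2, 0.1], [-0.7, -0.7], [1.7, -1.2], [-0.4, -2.7], [-1.1, 0.6], [-1.0, 0.4], [0.4, 0.9], [-0.1, -0.2], [0.7, -2.7], [-0.1, -1.5]]
[0.67883792 0.11632115 0.062     ]
[0.67402975 0.0404734  0.062     ]
[ 0.66922158 -0.03537435  0.062     ]
[ 0.6322957  -0.03303353  0.        ]
blue1 [ 0.40104415 -0.01843429  0.        ]
blue2 [0.4926541  0.16249247 0.        ]
pig [0.70317304 0.25606575 0.        ]
blue1 [ 0.34274741 -0.03476989  0.        ]
blue2 [0.43515744 0.14889959 0.        ]
pig [0.64808086 0.24412532 0.        ]
```

The crops confirm it: the only terracotta pig is beyond the rack's +y end, at crop (612,290), with the blue ones elsewhere. Counting therefore runs a, b, c, and gap c is the empty third gap. Next I'll check the neighbours' clearances and start moving.

```bash
python3 - <<'E'
import cv2
a=cv2.imread("pics/side0.png")[180:384,130:370]; cv2.imwrite("pics/si2.png",cv2.resize(a,None,fx=2.9,fy=2.9,interpolation=cv2.INTER_CUBIC))
from a import *
for nm,uv in dict(jarL=(316,260),jarR=(357,260),jarbot=(337,278),grip0=(255,343),grip1=(322,374),blade0=(275,316),blade1=(336,343)).items(): print(nm,back("side",uv,0.0).round(3))
for nm,uv in dict(grip0=(127,193),grip1=(163,180),blade=(172,200),jarbot=(185,244)).items(): print(nm,back("scene",uv,0.0).round(3))
E
```

```text
jarL [ 0.615 -0.223  0.   ]
jarR [ 0.684 -0.285  0.   ]
jarbot [ 0.608 -0.288  0.   ]
grip0 [ 0.37  -0.286  0.   ]
grip1 [ 0.416 -0.409  0.   ]
blade0 [ 0.44  -0.268  0.   ]
blade1 [ 0.482 -0.387  0.   ]
grip0 [ 0.384 -0.417  0.   ]
grip1 [ 0.357 -0.294  0.   ]
blade [ 0.467 -0.278  0.   ]
jarbot [ 0.663 -0.268 -0.   ]
```

>>> servo_tool:
  targets:
    - [[1,0,0,0,-3],[1,0,0,0,-3]]
  squeeze: 30

```text
clock: 0.32
tool_pos: [0.1882, 0.543, 0.22]
eef_rot: [-0.0, 0.113, 0.994, -0.0]
wrist_force: [-0.6, 0.1, 0.2]
opening: 0.064
```

>>> servo_tool:
  targets:
    - [[1,0,0,0,-4.7],[1,0,0,0,-4.7],[1,-28,-21,0,0],[1,-28,-21,0,0],[1,-28,-21,0,0]]

```text
clock: 0.73
tool_pos: [0.2684, 0.4742, 0.2201]
eef_rot: [-0.0, 0.031, 1.0, -0.0]
wrist_force: [0.2, -0.4, -0.7]
opening: 0.0004
```

>>> servo_tool:
  targets:
    - [[1,-28,-21,0,0],[1,-28,-21,0,0],[1,-28,-21,0,0],[1,-28,-21,0,0],[1,-28,-21,0,0]]

```text
clock: 1.15
tool_pos: [0.4019, 0.3596, 0.2203]
eef_rot: [-0.0, 0.032, 0.999, -0.0]
wrist_force: [0.3, -0.4, 0.1]
opening: 0.0001
```

>>> servo_tool:
  targets:
    - [[1,-28,-21,0,0],[1,-28,-21,0,0],[1,-28,-21,0,0],[1,-28,-21,0,0],[1,-28,-21,0,0]]

```text
clock: 1.57
tool_pos: [0.5348, 0.2458, 0.2202]
eef_rot: [-0.0, 0.033, 0.999, -0.0]
wrist_force: [-0.4, 0.6, -0.2]
opening: -0.0001
```

>>> servo_tool:
  targets:
    - [[1,-30,-24,0,0],[1,-30,-24,0,0],[1,-30,-24,0,0],[1,-30,-24,0,0],[1,-32,-25,0,0]]

```text
clock: 1.98
tool_pos: [0.6784, 0.1153, 0.2202]
eef_rot: [-0.0, 0.032, 0.999, 0.0]
wrist_force: [1.4, 0.7, 0.5]
opening: 0.0001
```

>>> servo_tool:
  targets:
    - [[1,0,0,40,0],[1,0,0,30,0],[1,0,0,30,0],[1,0,0,20,0],[1,0,0,0,0]]

```text
clock: 2.4
tool_pos: [0.6734, 0.1161, 0.094]
eef_rot: [-0.006, 0.033, 0.999, -0.001]
wrist_force: [-1.4, -0.3, -1.8]
opening: 0.0001
```

```bash
python3 - <<'E'
from a import *
s=r.sense();print(s['tool_pos'],s['eef_rot'],s['clock'])
big=[]
for n,(x,y) in dict(scene=(200,120),side=(130,90)).items():
    a=r.capture(n)[y:y+150,x:x+200,::-1]; big.append(cv2.resize(a,None,fx=3.9,fy=3.9,interpolation=cv2.INTER_CUBIC)); cv2.imwrite(f"pics/{n}1.png",big[-1])
cv2.imwrite("pics/wrist1.png",r.capture("wrist")[:,:,::-1])
E
```

```text
[0.67338749 0.11605315 0.09398529] [-5.51036942e-03  3.26731549e-02  9.99450750e-01 -5.46072022e-04] 2.4
```

View pics/wrist1.png

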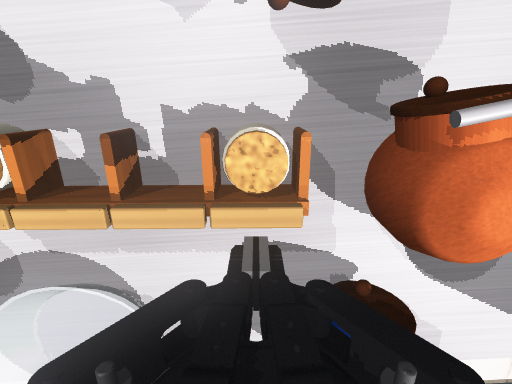

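View pics/side1.png

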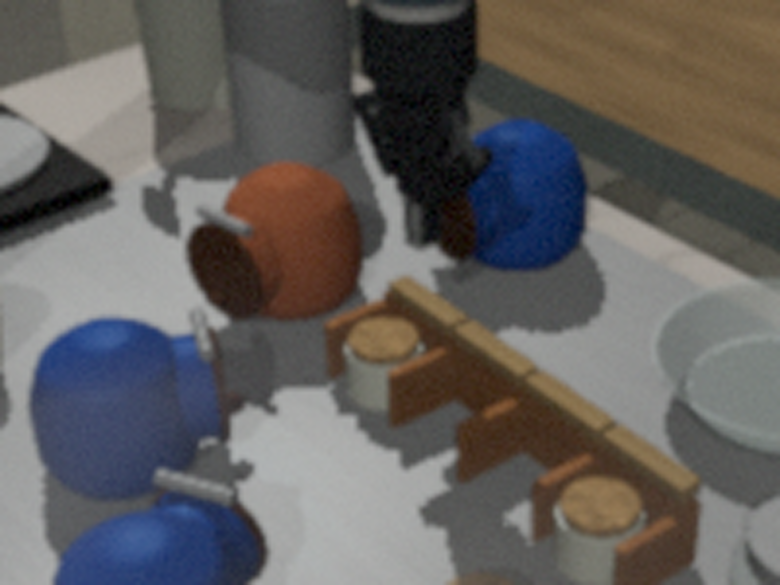

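View pics/scene1.png

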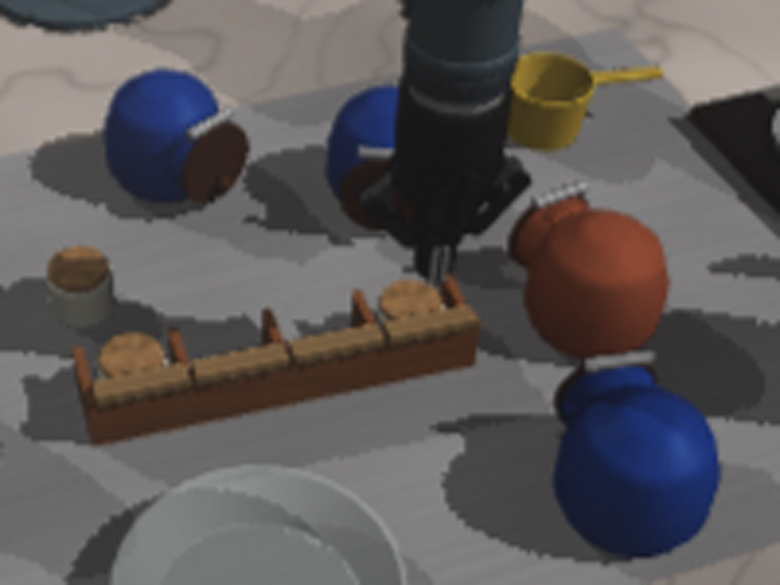

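```bash
cat >> a.py <<'E'
WM=r.calibration("wrist")
def wproj(P,s):
    q=s['eef_rot']; T=np.eye(4); T[:3,:3]=R.from_quat([q[1],q[2],q[3],q[0]]).as_matrix(); T[:3,3]=s['tool_pos']
    T=T@WM['mount']; v=(np.asarray(P)-T[:3,3])@T[:3,:3]; f=192/np.tan(np.radians(WM['fov_y']/2))
    return np.array([WM['cx']+f*v[0]/-v[2],WM['cy']-f*v[1]/-v[2]])
E
python3 - <<'E'
from a import *
s=r.sense(); print(s['tool_pos'],s['eef_rot'],s['qpos'])
o=[((210,207),(54,78,62)),((303,205),(54,150,62)),((206,207),(54,74,62)),((111,208),(54,2,62)),((211,228),(72,78,62)),((303,227),(72,150,62)),((206,228),(72,74,62)),((112,229),(72,2,62)),((107,230),(72,-2,62))]
f=lambda p:np.concatenate([wproj(rack(p,P),s)-uv for uv,P in o])
q=least_squares(f,[.608,.006,-.063]); print(q.x,q.fun.round(1)); p=q.x
for P in [(63,114,62),(63,38,62),(63,-38,62),(26,-38,0)]: print(rack(p,P).round(4))
# pot full_a check
print(wproj(rack(p,(26,114,46)),s))
a=cv2.imread("pics/wrist1.png")[110:310,120:400]; cv2.imwrite("pics/w1c.png",cv2.resize(a,None,fx=2.8,fy=2.8,interpolation=cv2.INTER_CUBIC))
E
```

```text
[0.67810961 0.11671982 0.10157296] [4.40064453e-04 3.24438729e-02 9.99473457e-01 9.72612899e-05] [7.82847892e-02 6.60103500e-01 2.35275890e-01 1.14507248e+00
 9.60697062e-05 1.43183974e-01]
[ 0.61025027  0.00676943 -0.05126829] [-0.7 -0.3  1.3  0.5 -2.  -0.3 -1.6 -0.1 -0.1  0.2  0.2  0.1 -0.3  0.2
  1.7  0.3  1.5 -0.6]
[0.679  0.1174 0.062 ]
[0.6751 0.0415 0.062 ]
[ 0.6712 -0.0344  0.062 ]
[ 0.6343 -0.0325  0.    ]
[256.27375431 165.21446167]
```

View pics/w1c.png

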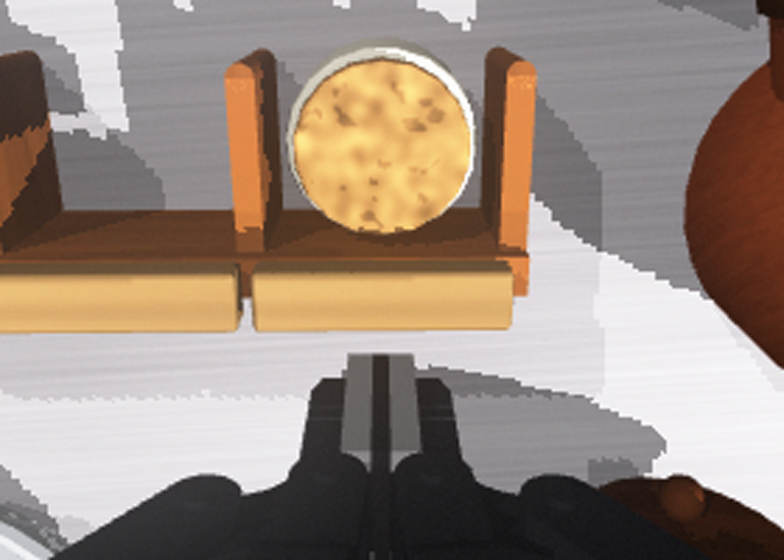

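>>> servo_tool:
  targets:
    - [[1,0,0,12,0],[1,0,0,8,0],[1,0,0,3,0],[1,0,0,0,0],[1,0,0,0,0]]

```text
clock: 2.97
tool_pos: [0.678, 0.1167, 0.0782]
eef_rot: [0.0, 0.032, 0.999, 0.0]
wrist_force: [0.4, -0.2, 0.2]
opening: 0.0002
```

>>> servo_tool:
  targets:
    - [[1,0,0,1.5,0],[1,0,0,1.5,0],[1,0,0,0,0]]

```text
clock: 3.22
tool_pos: [0.6778, 0.1167, 0.0746]
eef_rot: [0.0, 0.032, 0.999, 0.0]
wrist_force: [0.2, -0.3, 0.6]
opening: -0.0001
```

>>> servo_tool:
  targets:
    - [[1,0,0,1.5,0],[1,0,0,0,0],[1,0,0,0,0]]

```text
clock: 3.47
tool_pos: [0.6776, 0.1166, 0.0729]
eef_rot: [-0.0, 0.032, 0.999, 0.0]
wrist_force: [0.6, 0.2, 0.9]
opening: -0.0001
```

>>> servo_tool:
  targets:
    - [[1,0,0,1,0],[1,0,0,0,0],[1,0,0,0,0]]

```text
clock: 3.72
tool_pos: [0.6777, 0.1166, 0.0719]
eef_rot: [-0.0, 0.033, 0.999, 0.0]
wrist_force: [-0.0, -0.4, 0.8]
opening: 0.0
```

>>> servo_tool:
  targets:
    - [[1,0,0,1,0],[1,0,0,0,0],[1,0,0,0,0]]

```text
clock: 3.97
tool_pos: [0.6776, 0.1166, 0.0709]
eef_rot: [-0.0, 0.032, 0.999, 0.0]
wrist_force: [-0.7, -0.9, 0.9]
opening: -0.0001
```

>>> servo_tool:
  targets:
    - [[1,0,0,1,0],[1,0,0,0,0],[1,0,0,0,0]]

```text
clock: 4.22
tool_pos: [0.6777, 0.1166, 0.0699]
eef_rot: [-0.0, 0.033, 0.999, 0.0]
wrist_force: [-0.8, 0.7, -0.1]
opening: 0.0003
```

```bash
python3 - <<'E'
from a import *
a=r.capture("wrist")[110:310,120:400,::-1]; cv2.imwrite("pics/w2.png",cv2.resize(a,None,fx=2.8,fy=2.8,interpolation=cv2.INTER_CUBIC))
a=r.capture("scene")[170:230,260:340,::-1]; cv2.imwrite("pics/s2.png",cv2.resize(a,None,fx=8,fy=8,interpolation=cv2.INTER_CUBIC))
F=[]
print(r.sense()['wrist_force'],r.sense()['tool_pos'])
E
```

```text
[-0.40189839 -0.04848334 -0.5407151 ] [0.67771081 0.11659572 0.07002639]
```

View pics/w2.png

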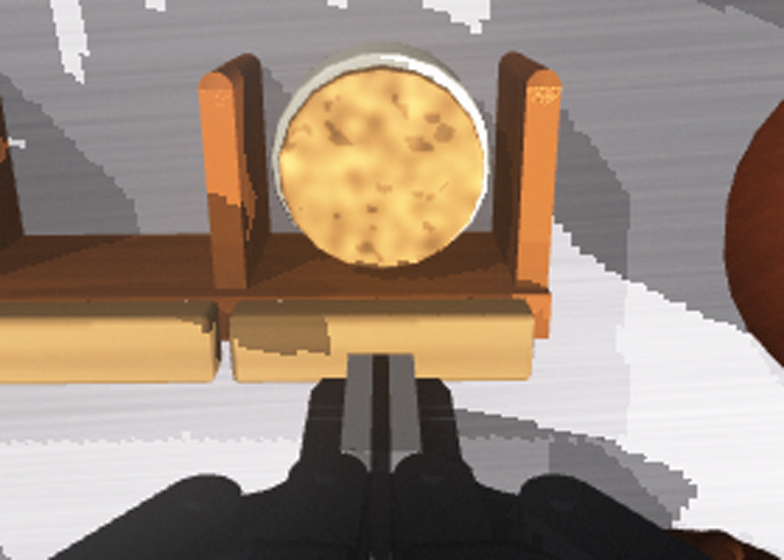

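View pics/s2.png

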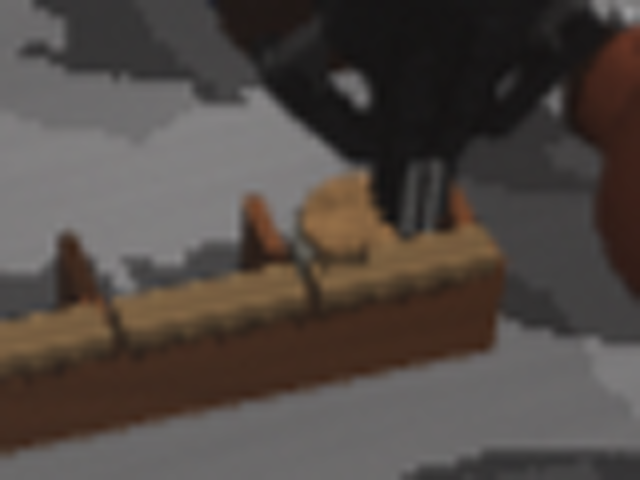

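```bash
python3 - <<'E'
from a import *
M=np.linalg.inv(WM['mount']); f=192/np.tan(np.radians(WM['fov_y']/2))
for z in (0,.005,.011,.02):
  for x in (-.011,0,.011):
    v=M@np.array([x,0,z,1]); u=np.array([WM['cx']+f*v[0]/-v[2],WM['cy']-f*v[1]/-v[2]]); print(z,x,u.round(1),((u-[120,110])*2.8).round())
s=r.sense(); p=[.6095,.0066,-.055]
for P in [(54,114,62),(63,114,62),(72,114,62)]:
  u=wproj(rack(p,P),s); print(P,((u-[120,110])*2.8).round())
E
```

```text
0 -0.011 [256.  256.2] [381. 409.]
0 0 [256.  240.9] [381. 367.]
0 0.011 [256.1 225. ] [381. 322.]
0.005 -0.011 [256.  252.1] [381. 398.]
0.005 0 [256.  237.2] [381. 356.]
0.005 0.011 [256.1 221.7] [381. 313.]
0.011 -0.011 [256.  247.5] [381. 385.]
0.011 0 [256. 233.] [381. 344.]
0.011 0.011 [256.  217.9] [381. 302.]
0.02 -0.011 [256.  241.2] [381. 367.]
0.02 0 [256.  227.1] [381. 328.]
0.02 0.011 [256.  212.6] [381. 287.]
(54, 114, 62) [382. 319.]
(63, 114, 62) [383. 354.]
(72, 114, 62) [383. 387.]
```

```bash
python3 - <<'E'
from a import *
s=r.sense(); q=s['eef_rot']; Rm=R.from_quat([q[1],q[2],q[3],q[0]]).as_matrix(); 
for z in (-.01,0,.011):
  for x in (-.011,0,.011):
    u=proj("scene",s['tool_pos']+Rm@np.array([x,0,z])); print(z,x,u.round(1),((u-[260,170])*8).round())
p=[.6095,.0066,-.055]
for P in [(54,114,62),(72,114,62),(72,150,62),(72,78,62)]:
  u=proj("scene",rack(p,P)); print(P,((u-[260,170])*8).round())
print(s['tool_pos'])
a=r.capture("side")[130:190,190:270,::-1]; cv2.imwrite("pics/d2.png",cv2.resize(a,None,fx=8,fy=8,interpolation=cv2.INTER_CUBIC))
for z in (-.01,0,.011):
    u=proj("side",s['tool_pos']+Rm@np.array([0,0,z])); print(z,((u-[190,130])*8).round())
E
```

```text
-0.01 -0.011 [311.8 200.2] [415. 241.]
-0.01 0 [310.5 197.6] [404. 221.]
-0.01 0.011 [309.2 195.1] [394. 201.]
0 -0.011 [311.5 202.5] [412. 260.]
0 0 [310.2 200. ] [402. 240.]
0 0.011 [308.9 197.5] [391. 220.]
0.011 -0.011 [311.2 205.1] [410. 281.]
0.011 0 [309.9 202.6] [399. 261.]
0.011 0.011 [308.6 200.1] [389. 241.]
(54, 114, 62) [393. 240.]
(72, 114, 62) [411. 273.]
(72, 150, 62) [501. 254.]
(72, 78, 62) [319. 292.]
[0.67771081 0.11659572 0.07002639]
-0.01 [394. 247.]
0 [395. 272.]
0.011 [395. 299.]
```

View pics/d2.png

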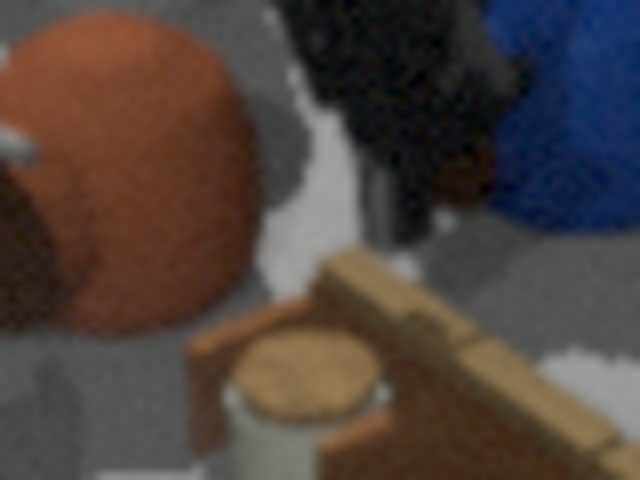

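The pictures put the shut fingertips about 9 mm *behind* the TCP, not 11 mm ahead of it. In the side crop the tip is at (400,245), and the rail surface below it is still clear. I'll keep lowering it by feel.

>>> servo_tool:
  targets:
    - [[1,0,0,4,0],[1,0,0,4,0],[1,0,0,2,0],[1,0,0,0,0]]

```text
clock: 4.7
tool_pos: [0.677, 0.1165, 0.0589]
eef_rot: [-0.001, 0.033, 0.999, -0.0]
wrist_force: [0.3, 0.0, 0.4]
opening: -0.0001
```

>>> servo_tool:
  targets:
    - [[1,0,0,1.5,0],[1,0,0,0,0],[1,0,0,0,0]]

```text
clock: 4.95
tool_pos: [0.6777, 0.1166, 0.0585]
eef_rot: [0.0, 0.033, 0.999, 0.0]
wrist_force: [-0.5, -0.5, -1.0]
opening: -0.0001
```

>>> servo_tool:
  targets:
    - [[1,0,0,1.5,0],[1,0,0,0,0],[1,0,0,0,0]]

```text
clock: 5.2
tool_pos: [0.6777, 0.1166, 0.057]
eef_rot: [0.0, 0.033, 0.999, 0.0]
wrist_force: [-0.5, 0.5, -0.7]
opening: 0.0
```

>>> servo_tool:
  targets:
    - [[1,0,0,1.5,0],[1,0,0,0,0],[1,0,0,0,0]]

```text
clock: 5.45
tool_pos: [0.6776, 0.1166, 0.0554]
eef_rot: [-0.0, 0.033, 0.999, 0.0]
wrist_force: [0.1, 0.5, -0.4]
opening: 0.0004
```

>>> servo_tool:
  targets:
    - [[1,0,0,1,0],[1,0,0,0,0],[1,0,0,0,0]]

```text
clock: 5.7
tool_pos: [0.6776, 0.1166, 0.0544]
eef_rot: [-0.0, 0.033, 0.999, 0.0]
wrist_force: [0.9, -0.4, 0.5]
opening: 0.0001
```

>>> servo_tool:
  targets:
    - [[1,0,0,1,0],[1,0,0,0,0],[1,0,0,0,0]]

```text
clock: 5.95
tool_pos: [0.6776, 0.1166, 0.0534]
eef_rot: [-0.0, 0.032, 0.999, 0.0]
wrist_force: [-0.5, -0.7, 0.9]
opening: 0.0
```

>>> servo_tool:
  targets:
    - [[1,0,0,1,0],[1,0,0,0,0],[1,0,0,0,0]]

```text
clock: 6.2
tool_pos: [0.6776, 0.1166, 0.0524]
eef_rot: [-0.0, 0.033, 0.999, 0.0]
wrist_force: [0.7, -0.1, 0.3]
opening: 0.0002
```

```bash
python3 - <<'E'
from a import *
a=r.capture("wrist")[110:310,120:400,::-1]; cv2.imwrite("pics/w3.png",cv2.resize(a,None,fx=2.8,fy=2.8,interpolation=cv2.INTER_CUBIC))
a=r.capture("side")[130:190,190:270,::-1]; cv2.imwrite("pics/d3.png",cv2.resize(a,None,fx=8,fy=8,interpolation=cv2.INTER_CUBIC))
E
```

```text
(no output)
```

View pics/w3.png

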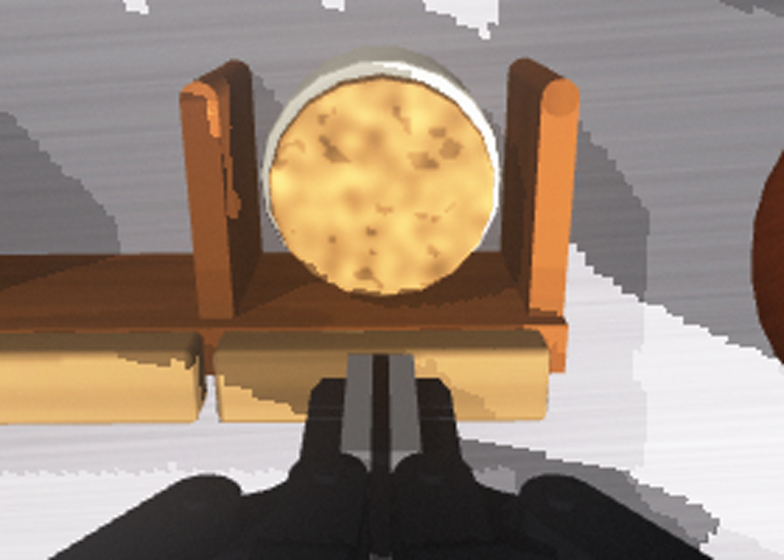

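View pics/d3.png

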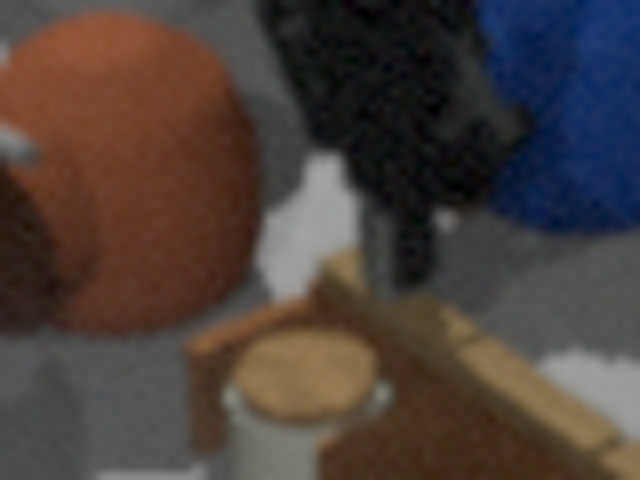

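>>> servo_tool:
  targets:
    - [[1,0,0,1,0],[1,0,0,0,0],[1,0,0,0,0]]

```text
clock: 6.55
tool_pos: [0.6776, 0.1166, 0.0514]
eef_rot: [-0.0, 0.033, 0.999, 0.0]
wrist_force: [-1.0, -0.5, -0.7]
opening: -0.0001
```

>>> servo_tool:
  targets:
    - [[1,0,0,1,0],[1,0,0,0,0],[1,0,0,0,0]]

```text
clock: 6.8
tool_pos: [0.6777, 0.1166, 0.0513]
eef_rot: [0.0, 0.032, 0.999, 0.0]
wrist_force: [-2.2, 0.6, 5.6]
opening: -0.0002
```

>>> servo_tool:
  targets:
    - [[1,0,0,1,0],[1,0,0,0,0],[1,0,0,0,0]]

```text
clock: 7.05
tool_pos: [0.6778, 0.1166, 0.0513]
eef_rot: [0.0, 0.032, 0.999, 0.0]
wrist_force: [-4.3, 0.2, 10.5]
opening: 0.0002
```

Contact with rail a: 5.6 N, then 10.5 N, at TCP z = 51.3 mm, so the tip lies 10.7 mm behind the TCP. I'll ease off a little and slide to b, then c.

>>> servo_tool:
  targets:
    - [[1,0,0,-1,0],[1,0,-8,0,0],[1,0,-10,0,0],[1,0,-10,0,0],[1,0,-10,0,0]]

```text
clock: 7.47
tool_pos: [0.6762, 0.0785, 0.0513]
eef_rot: [0.001, 0.032, 0.999, 0.001]
wrist_force: [-0.2, 4.1, 5.3]
opening: 0.0001
```

>>> servo_tool:
  targets:
    - [[1,0,-10,0,0],[1,0,-10,0,0],[1,0,-10,0,0],[1,0,-8,0,0],[1,0,0,0,0]]

```text
clock: 7.88
tool_pos: [0.6736, 0.0384, 0.0513]
eef_rot: [0.001, 0.034, 0.999, -0.0]
wrist_force: [0.2, -0.5, 4.7]
opening: 0.0
```

>>> servo_tool:
  targets:
    - [[1,0,0,0,0],[1,0,-8,0,0],[1,0,-10,0,0],[1,0,-10,0,0],[1,0,-10,0,0]]

```text
clock: 8.3
tool_pos: [0.6711, 0.0025, 0.0513]
eef_rot: [0.001, 0.032, 0.999, 0.001]
wrist_force: [0.3, 5.2, 6.4]
opening: 0.0001
```

>>> servo_tool:
  targets:
    - [[1,0,-10,0,0],[1,0,-10,0,0],[1,0,-10,0,0],[1,0,-6,0,0],[1,0,0,0.5,0]]

```text
clock: 8.72
tool_pos: [0.6687, -0.035, 0.0513]
eef_rot: [0.001, 0.033, 0.999, 0.0]
wrist_force: [-3.0, 1.4, 11.2]
opening: -0.0003
```

>>> servo_tool:
  targets:
    - [[1,0,0,0,0],[1,0,0,0,0]]

```text
clock: 8.88
tool_pos: [0.6686, -0.035, 0.0513]
eef_rot: [0.001, 0.033, 0.999, -0.001]
wrist_force: [-1.7, 0.6, 8.2]
opening: -0.0003
```

All three touches are done: a, b, and c at y = -35 mm with 8–11 N. I'll lift, then go round behind the pot.

>>> servo_tool:
  targets:
    - [[0.72,0,0,-30,0],[0.72,0,0,-35,0],[0.72,0,0,-35,0],[0.72,29,-26,0,-6],[0.72,0,0,0,6]]

```text
clock: 9.3
tool_pos: [0.6338, -0.0614, 0.1512]
eef_rot: [-0.001, 0.031, 1.0, -0.002]
wrist_force: [-0.8, -0.0, -1.5]
opening: 0.0243
```

>>> servo_tool:
  targets:
    - [[0.72,29,-26,0,0],[0.72,29,-26,0,0],[0.72,29,-26,0,0],[0.72,29,-26,0,0],[0.72,29,-26,0,0]]

```text
clock: 9.72
tool_pos: [0.4815, -0.1793, 0.1491]
eef_rot: [-0.001, 0.033, 0.999, -0.0]
wrist_force: [-0.1, -0.8, 0.3]
opening: 0.0238
```

>>> servo_tool:
  targets:
    - [[0.72,0,0,0,-7],[0.72,0,0,0,-7],[0.72,0,0,0,-7],[0.72,0,0,0,-7],[0.72,0,0,0,-7]]

```text
clock: 10.13
tool_pos: [0.4829, -0.1787, 0.1492]
eef_rot: [-0.001, -0.272, 0.962, -0.0]
wrist_force: [0.0, 0.4, 0.7]
opening: 0.0243
```

>>> servo_tool:
  targets:
    - [[0.72,0,0,0,-7],[0.72,0,0,0,-7],[0.72,0,0,0,-7],[0.72,0,0,0,-7],[0.72,0,0,0,-4]]

```text
clock: 10.55
tool_pos: [0.483, -0.1785, 0.1492]
eef_rot: [-0.001, -0.526, 0.85, 0.0]
wrist_force: [-0.2, -0.2, 0.0]
opening: 0.0241
```

>>> servo_tool:
  targets:
    - [[0.72,0,0,0,0],[0.72,0,0,0,0]]

```text
clock: 10.72
tool_pos: [0.4833, -0.1782, 0.1494]
eef_rot: [-0.001, -0.523, 0.852, 0.0]
wrist_force: [0.0, 0.2, -0.9]
opening: 0.0239
```

```bash
python3 - <<'E'
from a import *
s=r.sense();print(s['tool_pos'],s['eef_rot'],s['clock'],s['opening'],s['qpos'])
cv2.imwrite("pics/w4.png",r.capture("wrist")[:,:,::-1])
p=[.6095,.0066,-.055]
for P in [(.512,-.124,.046),(.512,-.124,0)]: print(wproj(P,s))
for y in (0,-76): print(y,wproj(rack(p,(0,y,45)),s))
E
```

```text
[ 0.48333567 -0.17817311  0.14938468] [-6.15637839e-04 -5.23260089e-01  8.52172769e-01  2.67096849e-04] 10.7167 0.02386141547964962 [-4.75880778e-01  2.90845660e-01 -2.29713116e-01  1.05133208e+00
 -7.76790099e-04 -1.57722482e+00]
[254.39467632 245.73084148]
[254.4637928  226.93507484]
0 [232.24678439 358.76457681]
-76 [204.56978111 314.11814292]
```

View pics/w4.png

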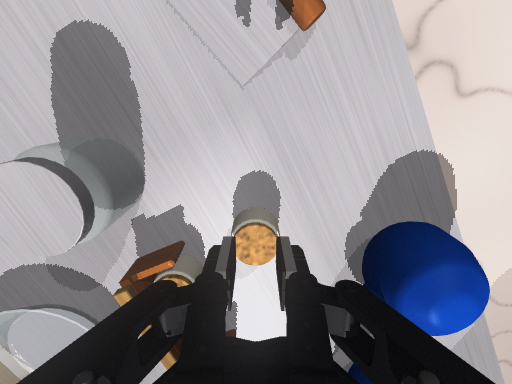

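The wrist picture shows the pot's lid at (256,245), where I predicted (254,246), centred straight ahead between the fingers. Lowering behind it.

>>> servo_tool:
  targets:
    - [[0.72,0,0,35,0],[0.72,0,0,35,0],[0.72,0,0,35,0],[0.72,0,0,25,0],[0.72,0,0,10,0]]

```text
clock: 11.18
tool_pos: [0.4809, -0.1762, 0.0062]
eef_rot: [-0.002, -0.524, 0.852, 0.003]
wrist_force: [-0.4, -0.8, 0.4]
opening: 0.024
```

>>> servo_tool:
  targets:
    - [[0.72,0,0,6,0],[0.72,0,0,0,0],[0.72,0,0,0,0]]

```text
clock: 11.43
tool_pos: [0.4852, -0.1781, 0.0051]
eef_rot: [0.0, -0.524, 0.852, -0.001]
wrist_force: [-0.4, -0.0, 1.4]
opening: 0.0239
```

```bash
python3 - <<'E'
from a import *
a=r.capture("side")[180:300,180:340,::-1]; cv2.imwrite("pics/d5.png",cv2.resize(a,None,fx=4.5,fy=4.5,interpolation=cv2.INTER_CUBIC))
a=r.capture("wrist")[:,:,::-1]; cv2.imwrite("pics/w5.png",a)
E
```

```text
(no output)
```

View pics/d5.png

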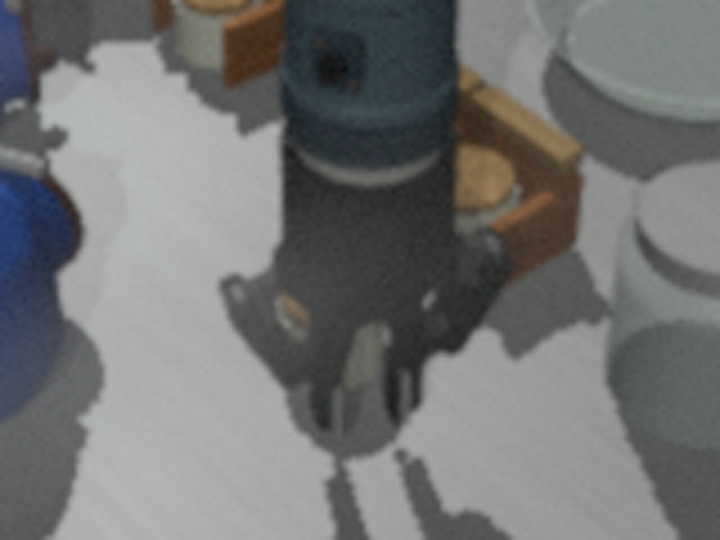

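View pics/w5.png

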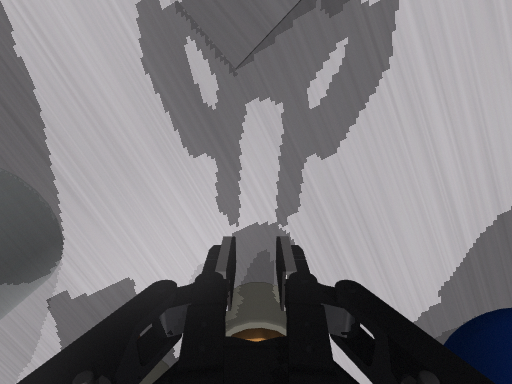

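>>> servo_tool:
  targets:
    - [[0.72,0,0,4,0],[0.72,-10,0,0,0],[0.72,-8,0,0,0],[0.72,-6,0,0,0],[0.72,-6,0,0,0]]

```text
clock: 11.95
tool_pos: [0.4982, -0.1501, 0.0002]
eef_rot: [-0.0, -0.525, 0.851, -0.0]
wrist_force: [-1.8, -1.7, 1.4]
opening: 0.024
```

>>> servo_tool:
  targets:
    - [[0.72,-6,0,0,0],[0.72,-6,0,0,0],[0.72,-6,0,0,0],[0.72,-6,0,0,0],[0.72,-6,0,0,0]]

```text
clock: 12.37
tool_pos: [0.5115, -0.1236, 0.0001]
eef_rot: [-0.0, -0.524, 0.851, -0.0]
wrist_force: [-0.9, -2.8, 3.0]
opening: 0.0239
```

```bash
python3 - <<'E'
from a import *
s=r.sense(); print(s['tool_pos'],s['wrist_force'])
a=r.capture("scene")[110:240,190:350,::-1]; cv2.imwrite("pics/s6.png",cv2.resize(a,None,fx=4.5,fy=4.5,interpolation=cv2.INTER_CUBIC))
a=r.capture("wrist")[200:384,130:380,::-1]; cv2.imwrite("pics/w6.png",cv2.resize(a,None,fx=3,fy=3))
E
```

```text
[ 5.11531097e-01 -1.23561596e-01  1.10821672e-04] [-0.91699649 -2.78981922  2.96250398]
```

View pics/s6.png

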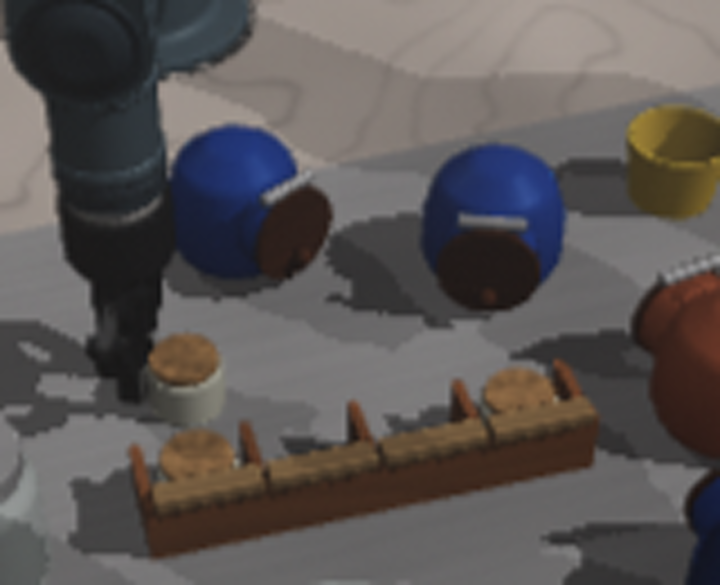

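View pics/w6.png

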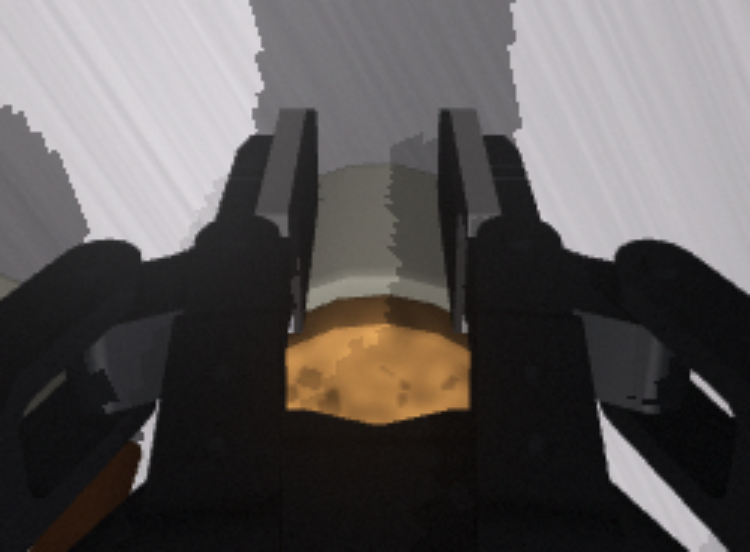

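The pot stands upright in the V of the two fingers; its lid is at scene crop (185,358). Measuring where it is now.

```bash
cat >> a.py <<'E'
p0=[.6095,.0066,-.055]
def inr(P,p=p0):
    c,s=np.cos(p[2]),np.sin(p[2]); dx,dy=P[0]-p[0],P[1]-p[1]; return np.array([c*dx+s*dy,-s*dx+c*dy])*1000
E
python3 - <<'E'
from a import *
u=((185.5)/4.5-.5+190,(358.5)/4.5-.5+110); P=back("scene",u,.046); s=r.sense()
print(P,inr(P),(P-s['tool_pos'])*1000,inr(s['tool_pos']))
d=P-s['tool_pos']; print(np.hypot(d[0],d[1]))
E
```

```text
[ 0.52872355 -0.09108211  0.046     ] [ -75.28449418 -101.97486866] [17.00669669 31.53725737 46.08622899] [ -90.53179994 -134.39933475]
0.0358305223848186
```

>>> servo_tool:
  targets:
    - [[0.72,-6,0,0,0],[0.72,-6,0,0,0],[0.72,-6,0,0,0],[0.72,-6,0,0,0],[0.72,-6,0,0,0]]

```text
clock: 12.88
tool_pos: [0.5248, -0.0963, -0.0002]
eef_rot: [0.0, -0.525, 0.851, 0.0]
wrist_force: [-0.8, -1.1, -0.1]
opening: 0.024
```

>>> servo_tool:
  targets:
    - [[0.72,-6,0,0,0],[0.72,-6,0,0,0],[0.72,-6,0,0,0],[0.72,-6,0,0,0],[0.72,-5,0,0,0]]

```text
clock: 13.3
tool_pos: [0.538, -0.0704, -0.0001]
eef_rot: [0.0, -0.525, 0.851, 0.0]
wrist_force: [-0.1, -0.3, -0.4]
opening: 0.0242
```

>>> servo_tool:
  targets:
    - [[0.72,-4,0,0,0],[0.72,-3,0,0,0],[0.72,0,0,0,0]]

```text
clock: 13.55
tool_pos: [0.5412, -0.0642, 0.0]
eef_rot: [0.0, -0.525, 0.851, 0.0]
wrist_force: [-0.5, -0.8, 0.0]
opening: 0.024
```

```bash
python3 - <<'E'
from a import *
s=r.sense(); print(s['tool_pos'],s['wrist_force'])
a=r.capture("scene")[110:240,190:350,::-1]; cv2.imwrite("pics/s7.png",cv2.resize(a,None,fx=4.5,fy=4.5,interpolation=cv2.INTER_CUBIC))
a=r.capture("wrist")[:,:,::-1]; cv2.imwrite("pics/w7.png",a)
E
```

```text
[ 5.41247663e-01 -6.42358853e-02  1.58885902e-05] [-0.52719191 -0.81950338  0.02103472]
```

View pics/s7.png

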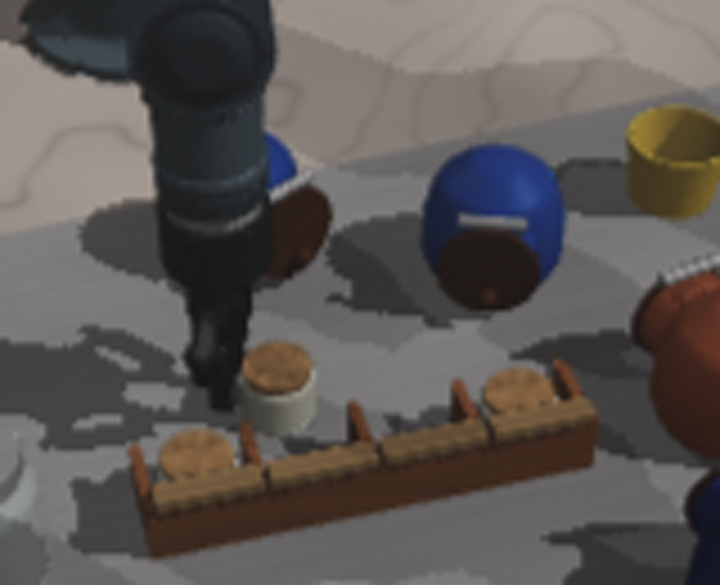

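```bash
python3 - <<'E'
from a import *
s=r.sense()
u=((278.5)/4.5-.5+190,(366.5)/4.5-.5+110); P=back("scene",u,.046); 
print(P,inr(P),inr(s['tool_pos']),np.hypot(*(P-s['tool_pos'])[:2]))
print("from tool",inr(s['tool_pos']+.036*np.array([.452,.892,0])))
E
```

```text
[ 0.55820927 -0.03108697  0.046     ] [-49.14143109 -40.44955165] [-64.44633175 -75.01140434] 0.03779896354819228
from tool [-49.96420664 -42.05345263]
```

```bash
python3 - <<'E'
from a import *
# scene0 crop: snout lid: right edge (255,155), bottom (215,207), knob (228,190)
for uv in [(255,155),(215,207),(228,192)]:
    for z in (.03,.06): print(uv,z,back("scene",sc(*uv),z).round(3))
# side crop snout: (243,415) right, 
for uv in [(243,410),(230,450)]:
    for z in (.03,.06): print(uv,z,back("side",si(*uv),z).round(3))
E
```

```text
(255, 155) 0.03 [0.394 0.064 0.03 ]
(255, 155) 0.06 [0.43  0.052 0.06 ]
(215, 207) 0.03 [0.451 0.009 0.03 ]
(215, 207) 0.06 [ 0.485 -0.001  0.06 ]
(228, 192) 0.03 [0.435 0.026 0.03 ]
(228, 192) 0.06 [0.47  0.015 0.06 ]
(243, 410) 0.03 [0.46  0.017 0.03 ]
(243, 410) 0.06 [ 0.442 -0.012  0.06 ]
(230, 450) 0.03 [ 0.431 -0.009  0.03 ]
(230, 450) 0.06 [ 0.414 -0.037  0.06 ]
```

View pics/w7.png

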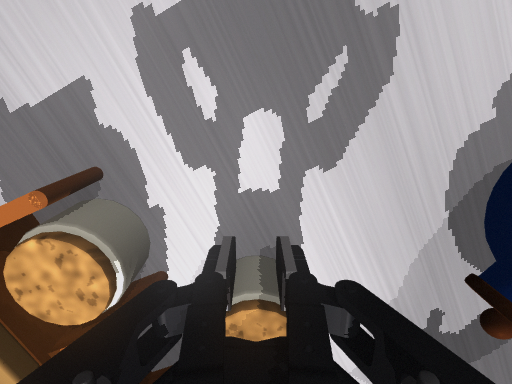

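>>> servo_tool:
  targets:
    - [[0.72,12,0,0,0],[0.72,0,0,-30,0],[0.72,0,0,-35,0],[0.72,0,0,0,7],[0.72,0,0,0,7]]

```text
clock: 14.07
tool_pos: [0.5374, -0.0774, 0.0677]
eef_rot: [0.002, -0.414, 0.91, -0.002]
wrist_force: [-0.6, -0.9, -1.1]
opening: 0.0239
```

>>> servo_tool:
  targets:
    - [[0.72,0,0,0,7],[0.72,0,0,0,7],[0.72,0,0,0,7],[0.72,0,0,0,7],[0.72,0,0,0,7]]

```text
clock: 14.48
tool_pos: [0.5349, -0.0767, 0.065]
eef_rot: [-0.0, -0.121, 0.993, -0.0]
wrist_force: [0.1, -0.4, 0.0]
opening: 0.0239
```

>>> servo_tool:
  targets:
    - [[0.72,0,0,0,7],[0.72,0,0,0,7],[0.72,0,0,0,3],[0.72,0,0,0,0],[0.72,0,0,0,0]]

```text
clock: 14.9
tool_pos: [0.5351, -0.0764, 0.065]
eef_rot: [-0.0, 0.023, 1.0, -0.0]
wrist_force: [0.6, -0.5, 0.6]
opening: 0.0241
```

```bash
python3 - <<'E'
from a import *
s=r.sense(); q=s['eef_rot']; yaw=2*np.arctan2(q[2],q[1]); print(s['tool_pos'],np.degrees(yaw),inr(s['tool_pos']))
t=rack(p0,(-96,-39.5,0)); d=t-s['tool_pos']; print("tool shift",d[0]*np.cos(yaw)+d[1]*np.sin(yaw), d[0]*np.sin(yaw)-d[1]*np.cos(yaw))
a=r.capture("wrist")[:,:,::-1]; cv2.imwrite("pics/w8.png",a)
for P in [(-49,-40,46),(0,0,45),(0,-76,45)]: print(P,wproj(rack(p0,P),s))
E
```

```text
[ 0.53507222 -0.07635787  0.06500745] 177.31416364118084 [-69.7548547 -86.9238941]
tool shift 0.025859044500092233 0.0476355245698829
(-49, -40, 46) [320.77592059 254.42757474]
(0, 0, 45) [366.15661988 308.99358144]
(0, -76, 45) [269.10890141 308.25740074]
```

View pics/w8.png

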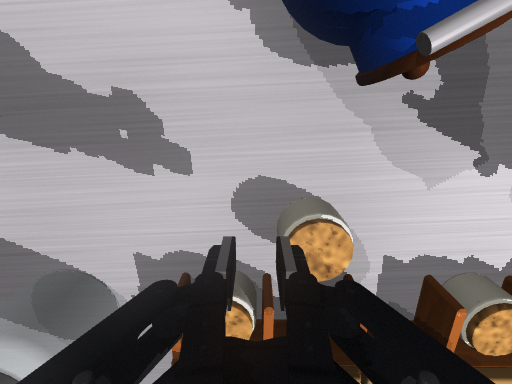

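The lid is at (322,249) against a prediction of (321,254), and the divider end at (269,305) against (269,308). The rack fit and pot position hold to within about 3 mm. Moving behind the pot.

>>> servo_tool:
  targets:
    - [[0.72,15,24,0,0],[0.72,14,24,0,0],[0.72,0,0,0,0.5],[0.72,0,0,0,0]]

```text
clock: 15.28
tool_pos: [0.5078, -0.0256, 0.0649]
eef_rot: [-0.0, 0.027, 1.0, -0.0]
wrist_force: [-0.2, 0.1, 0.0]
opening: 0.024
```

```bash
python3 - <<'E'
from a import *
s=r.sense(); q=s['eef_rot']; yaw=2*np.arctan2(q[2],q[1]); print(s['tool_pos'],np.degrees(yaw),inr(s['tool_pos']))
a=r.capture("wrist")[:,:,::-1]; cv2.imwrite("pics/w9.png",a)
for P in [(-52,-39,46),(0,0,45),(0,-76,45)]: print(P,wproj(rack(p0,P),s))
E
```

```text
[ 0.5077858  -0.02563982  0.06490294] 176.903720271762 [-99.78810401 -37.78252579]
(-52, -39, 46) [254.22919215 285.51752962]
(0, 0, 45) [301.94758663 338.28211752]
(0, -76, 45) [208.92431632 338.12097823]
```

View pics/w9.png

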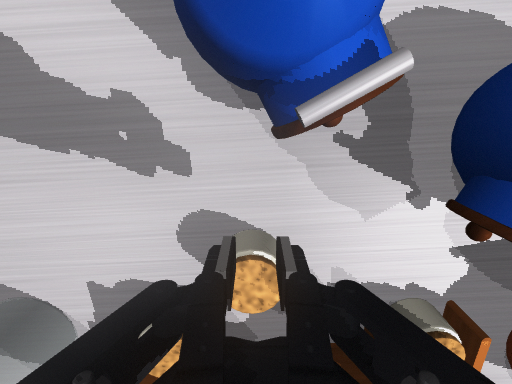

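```bash
python3 - <<'E'
from a import *
s=r.sense()
for uv in [(275,133),(332,124),(300,120)]:
  for z in (.03,.06,.09):
    g=least_squares(lambda v:wproj((v[0],v[1],z),s)-uv,[.45,0]).x; print(uv,z,g.round(3))
E
```

```text
(275, 133) 0.03 [ 0.447 -0.01 ]
(275, 133) 0.06 [ 0.443 -0.012]
(275, 133) 0.09 [ 0.44  -0.014]
(332, 124) 0.03 [0.443 0.028]
(332, 124) 0.06 [0.44 0.02]
(332, 124) 0.09 [0.437 0.012]
(300, 120) 0.03 [0.439 0.007]
(300, 120) 0.06 [0.437 0.002]
(300, 120) 0.09 [ 0.435 -0.002]
```

>>> servo_tool:
  targets:
    - [[0.72,0,0,25,0],[0.72,0,0,25,0],[0.72,0,0,10,0],[0.72,0,0,5,0],[0.72,0,0,0,0]]

```text
clock: 15.75
tool_pos: [0.5082, -0.0267, -0.0009]
eef_rot: [-0.001, 0.028, 1.0, 0.0]
wrist_force: [-0.9, 0.7, 0.5]
opening: 0.0239
```

>>> servo_tool:
  targets:
    - [[0.72,-6,0,0,0],[0.72,-6,0,0,0],[0.72,-6,0,0,0],[0.72,-6,0,0,0],[0.72,-6,0,0,0]]

```text
clock: 16.17
tool_pos: [0.5396, -0.0281, 0.0006]
eef_rot: [0.0, 0.028, 1.0, -0.0]
wrist_force: [-2.7, 0.3, 2.4]
opening: 0.0241
```

```bash
python3 - <<'E'
from a import *
s=r.sense(); print(inr(s['tool_pos']),s['tool_pos'][2],s['wrist_force'])
a=r.capture("scene")[110:240,190:350,::-1]; cv2.imwrite("pics/s10.png",cv2.resize(a,None,fx=4.5,fy=4.5,interpolation=cv2.INTER_CUBIC))
a=r.capture("wrist")[180:384,100:410,::-1]; cv2.imwrite("pics/w10.png",cv2.resize(a,None,fx=2.5,fy=2.5))
E
```

```text
[-67.89661893 -38.45090447] 0.0006258224509925227 [-2.6808801   0.29343826  2.39350865]
```

View pics/s10.png

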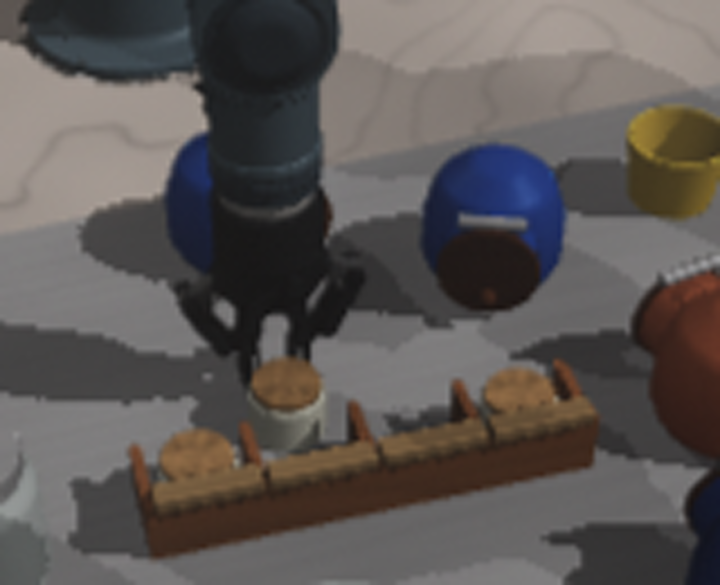

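View pics/w10.png

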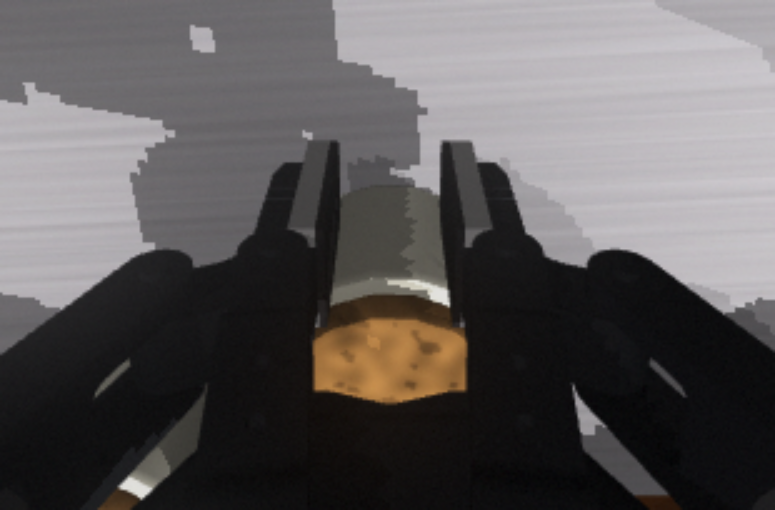

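>>> servo_tool:
  targets:
    - [[0.72,-6,0,0,0],[0.72,-6,0,0,0],[0.72,-6,0,0,0],[0.72,-6,0,0,0],[0.72,-6,0,0,0]]

```text
clock: 16.68
tool_pos: [0.5695, -0.0297, -0.0001]
eef_rot: [0.0, 0.028, 1.0, 0.0]
wrist_force: [-0.8, 0.1, 0.4]
opening: 0.024
```

>>> servo_tool:
  targets:
    - [[0.72,-5,0,0,0],[0.72,-5,0,0,0],[0.72,-4,0,0,0],[0.72,-3,0,0,0],[0.72,0,0,0,0]]

```text
clock: 17.1
tool_pos: [0.5867, -0.0307, 0.0]
eef_rot: [0.001, 0.028, 1.0, 0.0]
wrist_force: [0.3, -0.1, -0.9]
opening: 0.0243
```

```bash
python3 - <<'E'
from a import *
s=r.sense(); print(inr(s['tool_pos']),s['tool_pos'][2],s['wrist_force'])
a=r.capture("scene")[150:240,220:340,::-1]; cv2.imwrite("pics/s11.png",cv2.resize(a,None,fx=6,fy=6,interpolation=cv2.INTER_CUBIC))
a=r.capture("side")[130:260,200:340,::-1]; cv2.imwrite("pics/d11.png",cv2.resize(a,None,fx=4.5,fy=4.5,interpolation=cv2.INTER_CUBIC))
E
```

```text
[-20.70935323 -38.49589369] 4.412438692190726e-05 [ 0.3139739  -0.14019441 -0.85775835]
```

View pics/s11.png

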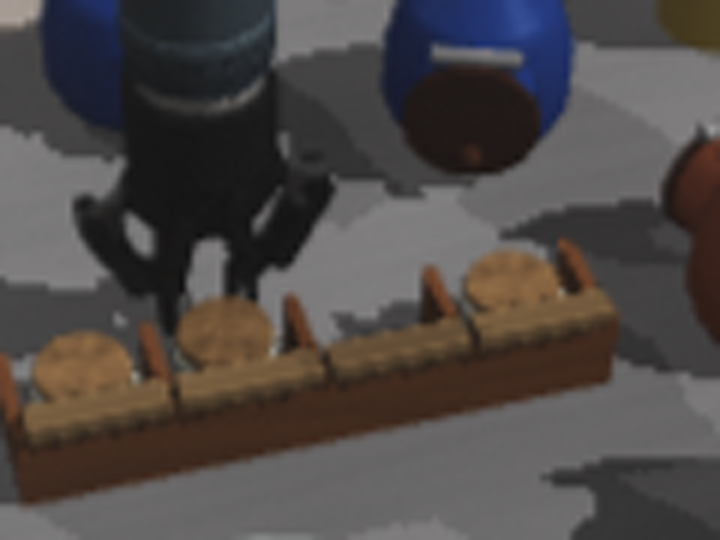

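View pics/d11.png

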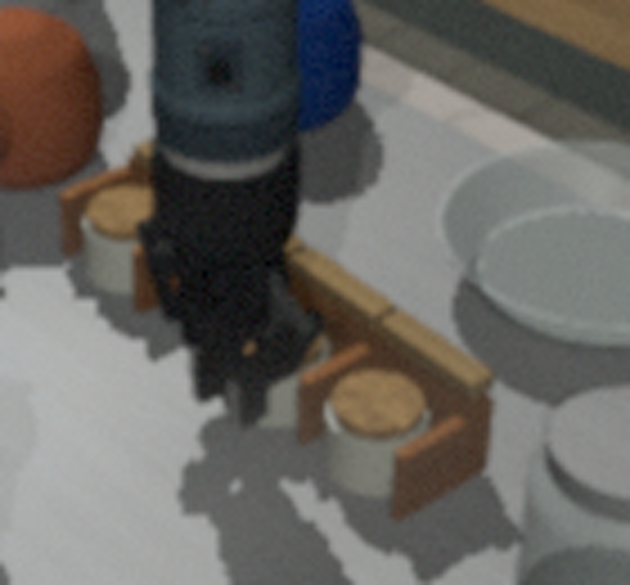

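The pot is inside the gap and upright, about 11 mm from home. Finishing slowly until it stops.

>>> servo_tool:
  targets:
    - [[0.72,-3,0,0,0],[0.72,-2,0,0,0],[0.72,-2,0,0,0],[0.72,-1,0,0,0],[0.72,0,0,0,0]]

```text
clock: 17.62
tool_pos: [0.594, -0.0311, -0.0]
eef_rot: [0.0, 0.028, 1.0, 0.0]
wrist_force: [-1.5, 0.0, -0.0]
opening: 0.0238
```

>>> servo_tool:
  targets:
    - [[0.72,-1,0,0,0],[0.72,-1,0,0,0],[0.72,0,0,0,0]]

```text
clock: 17.87
tool_pos: [0.5958, -0.0312, -0.0]
eef_rot: [0.0, 0.028, 1.0, 0.0]
wrist_force: [-1.5, -0.9, 0.9]
opening: 0.0236
```

>>> servo_tool:
  targets:
    - [[0.72,-1,0,0,0],[0.72,0,0,0,0]]

```text
clock: 18.03
tool_pos: [0.596, -0.0312, -0.0001]
eef_rot: [-0.001, 0.028, 1.0, 0.0]
wrist_force: [-1.3, -0.3, 1.3]
opening: 0.024
```

>>> servo_tool:
  targets:
    - [[0.72,-1,0,0,0],[0.72,0,0,0,0]]

```text
clock: 18.2
tool_pos: [0.596, -0.0312, -0.0002]
eef_rot: [-0.001, 0.028, 1.0, 0.0]
wrist_force: [-5.6, -0.8, 4.0]
opening: 0.0238
```

>>> servo_tool:
  targets:
    - [[0.72,-1,0,0,0],[0.72,0,0,0,0]]

```text
clock: 18.37
tool_pos: [0.5961, -0.0312, -0.0003]
eef_rot: [-0.002, 0.028, 1.0, -0.0]
wrist_force: [-8.1, -0.3, 6.0]
opening: 0.0239
```

>>> servo_tool:
  targets:
    - [[0.72,-1,0,0,0],[0.72,0,0,0,0]]

```text
clock: 18.53
tool_pos: [0.5961, -0.0312, -0.0003]
eef_rot: [-0.003, 0.028, 1.0, -0.0]
wrist_force: [-8.9, -0.2, 7.1]
opening: 0.0236
```

The pot has stopped against the wall: the force rises while the TCP stays put. Backing off and checking.

>>> servo_tool:
  targets:
    - [[0.72,5,0,0,0],[0.72,10,0,0,0],[0.72,10,0,0,0],[0.72,0,0,0,0]]

```text
clock: 18.87
tool_pos: [0.5735, -0.0298, -0.0001]
eef_rot: [-0.0, 0.028, 1.0, 0.0]
wrist_force: [-0.2, -0.4, 0.0]
opening: 0.0236
```

>>> servo_tool:
  targets:
    - [[0.72,0,0,-30,0],[0.72,0,0,-35,0],[0.72,0,0,-35,0],[0.72,0,0,0,0],[0.72,0,0,0,0]]

```text
clock: 19.28
tool_pos: [0.5785, -0.0305, 0.1032]
eef_rot: [0.004, 0.028, 1.0, -0.0]
wrist_force: [0.3, 0.0, -0.5]
opening: 0.0238
```

```bash
python3 - <<'E'
from a import *
s=r.sense(); print(s['tool_pos'],s['clock'])
cv2.imwrite("pics/w12.png",r.capture("wrist")[:,:,::-1])
for n in ("scene","side"):
    a=r.capture(n)[:,:,::-1]; cv2.imwrite(f"pics/{n}12.png",a)
for P in [(26,-38,46),(26,-114,46),(26,114,46),(0,0,45),(0,-76,45)]: print(P,wproj(rack(p0,P),s).round(1))
E
```

```text
[ 0.5784827  -0.03054704  0.1031505 ] 19.2833
(26, -38, 46) [256.9 264.1]
(26, -114, 46) [171.9 264.1]
(26, 114, 46) [426.8 264.2]
(0, 0, 45) [300.7 237.7]
(0, -76, 45) [213.1 237.7]
```

View pics/w12.png

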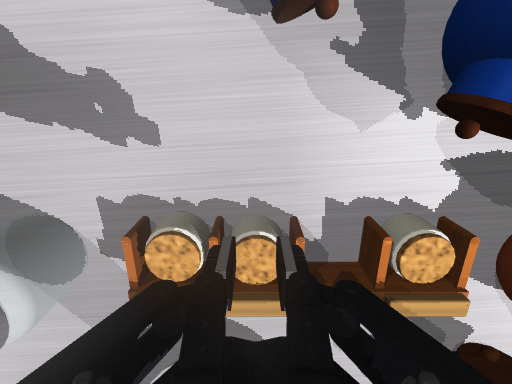

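View pics/side12.png

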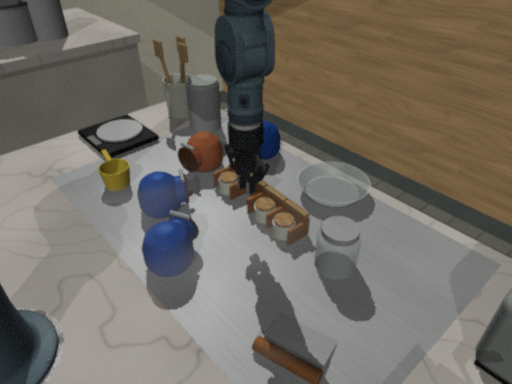

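View pics/scene12.png

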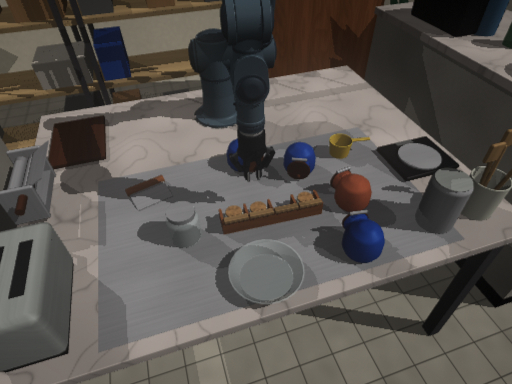

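The wrist picture shows the pushed pot's lid at (258,260). That is level with the two home pots at (174,258) and (427,258), and centred in the gap (predicted column 257). The pot is upright and everything else is where it was.

```bash
python3 - <<'E'
from a import *
r.hand_in()
E
```

```text
the job is handed in; nothing more can be done
```

I touched the rail behind the first, second and third gaps, counting from the terracotta pig's +y end, then pushed the pot home into the third gap (gap c). The job is handed in; it took about 19 s and no verdict is reported.

- **Rail touches:** I slid the shut fingertips along rails a, b and c. The wrist force was about 5–10 N on a, 5 N on b and 8–11 N on c.
- **Pushing the pot:** I pushed it in the V of two slightly open fingers, first across to line up with the gap, then straight in. It stopped against the back wall: the force rose to about 9 N while the arm stood still.
- **Last checks:** The pot looks upright, centred in the gap and level with the two pots already home. The pig, jar, cup, scraper and those two pots show no visible shift in the final pictures.
- **What disagreed:**
  - The shut fingertips sat about 11 mm behind the reported TCP, not 11 mm ahead as described. I found rail contact by feel and set the push height to match.
  - Early estimates of the rack's angle differed by up to about 0.03 rad between cameras. The wrist view settled it to within about 3 mm.

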